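Index a fishplate bolt four clicks and slide it home

TASK

Index the bolt for its next check: with a fingertip against the upright peg, turn the click-stop dial on the carriage clockwise (seen from above) by exactly four clicks, without going past the fourth, and then push the carriage along its slide until it stands fully home against the end stop. Use light pushes only: do not pinch or press hard on the dial, do not touch the bolt in its middle, and leave the four parts lying beside the slide where they are.

Things in the scene. Friction and masses are not known exactly. Their poses are not given: they have to be found in the camera images.
- slide: Fixed steel slide bed on the table, 130 mm wide, 460 mm long along its own y axis, with a dovetail rail along its middle (rail top 31 mm above the table). Origin on the table, on the centre line of the rail. A grey end stop block (100 mm wide, 30 mm thick, top 84 mm above the table) stands at its +y end, its near face at y = +160 mm. Axes: z up, +y along the slide towards the stop.
- carriage (a joint): Position of the carriage along the slide's +y axis, in m: 0 at the far end from the stop, 0.15 home against the stop. It starts between 0.03 and 0.08. It stays where left; dry friction about 7 N plus damping of 25 N per m/s resists it, much more than the dial does.
- push_face (a point): Centre of the carriage's flat end face that looks away from the stop (towards the slide's -y): push here towards +y. The carriage is a plain steel block 150 mm wide (slide's x), 200 mm long (y), 40 mm high, its underside 34 mm and its top 74 mm above the table; this point is 54 mm above the table, over the rail. The dial's axis is 100 mm from it towards +y.
- dial (a joint): Angle of the click-stop dial in rad, 0 at the start, growing as it turns clockwise seen from above. 16 clicks a turn: it rests at every 22.5 degrees (0.3927 rad), so four clicks are 1.571. Between rests it springs to the nearer one, strongest a quarter of a click from a rest; past half way it snaps forward by itself. Turning it slowly by the peg takes about 2 to 4 N. It can turn at most 10 clicks clockwise and 4 anticlockwise.
- peg_top (a point): Centre of the top of the dial's upright dark steel finger peg: 12 mm diameter, standing 35 mm above the dial face, its axis 55 mm from the dial's axis. Top 125 mm above the table. At the start it is at 45 degrees between the slide's +x and +y seen from the dial's axis. The dial is a flat grey painted disc 136 mm in diameter on top of the carriage, its face 90 mm above the table, with 16 dark dots round its rim.
- bolt: The weathered bolt clamped upright, head down, in the middle of the dial, turning with it: head 38 mm diameter and 13 mm high, shank 24 mm diameter, top 135 mm above the table. Origin on the dial's axis at the dial face. Not to be touched.
- nut: Loose heavy black square nut, 42 mm square, 24 mm high, lying beside the slide; origin under its centre. Leave alone.
- ring_gauge: Loose steel thread ring gauge, 52 mm diameter, 14 mm high, lying beside the slide; origin under its centre. Leave alone.
- ferrule: Loose polymer ferrule, a short tube of 30 mm diameter and 34 mm high standing beside the slide; origin under its centre. Leave alone.
- feeler_block: Loose steel feeler block, 30 x 60 x 18 mm, lying beside the slide; origin under its centre. Leave alone.

How it is judged:
By the outcome, as a careful person would: the job done as asked, in the order asked, and still so for the second after the job is handed in, with the robot touching nothing.
It also fails if it takes over 64 s, if anything falls off the work surface, if the arm or the gripper's body presses on something with over 40 N, if the wrist force passes 120 N, or if a joint passes its speed limit or range.

ROBOT

A 7-joint arm with a two-finger parallel gripper is mounted at the origin on the work surface. World frame = base frame: x ahead of the robot, y to its left, z up, the work surface at z = 0. Lengths are in m, angles in rad, forces in N, time in s.
With the tool pointing down it reaches from about 0.4 to 0.85 m from the base axis. Payload 6.9 kg.
Tool frame: the origin (TCP) lies midway between the tips of the shut fingers; the grasp point (between the pads) lies 19 mm behind it (grip_depth is the distance from the TCP to the grasp point, in m); z points along the fingers, x is the direction in which the jaws open and shut, and the axes are right-handed (so a half turn about z gives the same grasp; the last joint's range is limited). The gripper opens to 85 mm and grips with 20 to 120 N. Pads are 22 mm wide; open, the fingers measure 114 mm over their backs; the gripper's body (76 mm by 85 mm) begins 54 mm behind the grasp point. The pads swing forward as they close: fully open they stand 13 mm farther back than shut.
Start: joints at [1.387, 0.507, -0.238, 1.5, 0.126, 1.149, -0.155], TCP at [0.178, -0.599, 0.231] pointing down, gripper open.
Joint ranges: [-3.08, 3.08], [-0.24, 2.05], [-1.43, 1.35], [0, 2.5], [-1.52, 4.66], [0.17, 1.96], [-2.89, 2.89]. Speed limits (rad/s): [2.39, 2.39, 3.14, 3.14, 3.14, 3.14, 3.14].

INTERFACE

Orientations are given as a unit quaternion [w, x, y, z].
In Python, from station import * gives the robot as it stands.
- The arm moves only by the shell command python3 -m crank 'ROWS'. ROWS is JSON, a list of rows, each an object with "claw": the finger opening in cm, from 0 to 8.54; "dp": the shift along the tool's x, y, z in cm, a list of three; "twist": the turn about the tool's z in rad. A call has 1 to 5 rows; each row shifts and turns the pose as measured when the row begins, along the tool's axes as they then stand; what a row does not reach is not made up. A row lasts 1/8 s, in which the tool goes at most 62.5 mm and 10.7 degrees, less where a joint would pass 70% of its speed; a pose out of reach is approached as far as the arm can. A call with a gripper value outside its range is refused whole. The fingers move at their own pace and stop on an object; the grip force is fixed at half the most. Time passes only in rows, so rows that do not move let the fingers close. It gives the time, the measured TCP pose, the force and the opening at its end, in the units of the state.
- sense(): the state, without advancing time (a new reading comes with each control period).
- grab_frame(name): name is "scene" or "top"; returns the picture (400x640x3 uint8, red, green, blue); there is no depth.
- calibration(name): a dict with "K" (3x3 intrinsics, pixels), "k1" (the pictures are not rectified: a ray, as slopes to the right and down, at radius r is drawn at 1 + k1 r^2 times it, then the intrinsics apply), "cam_to_world" (4x4, takes a point from camera to world coordinates). Camera axes: x right, y up, looking along -z (the intrinsics and any distortion apply to the point x, -y, -z); pixel columns grow to the right and rows downward; lengths in m; the calibration is good to about 2 mm. A picture is of the moment at which its call begins. calibration takes no time and is no camera call.
- finish_job(): hands the job in, once; it reports no verdict.
Trained networks look in the newest picture that a camera, given by its name, has taken for a name from the list of things; names that differ only in an ending like _2 or _b are one class to them, and where a whole thing is asked for, a point or a joint stands for the part that bears it (a point fixed in the world has none). Each returns a list of dicts, best first, with "p" (0 to 1); they miss things now and then, are a little off and sometimes report something else, mostly with a low value. They report only what shows in the picture. A call takes as long as a camera call.
- find_in(camera, label): "box" ([left, top, right, bottom] in pixels, round what is visible of it).
- outline_of(camera, label): "mask" (400x640 bool, what is visible of it) and "box" ([left, top, right, bottom] in pixels, round what is visible of it).
The state is a dict: "time_s": time; "joint_positions": joint angles; "qvel": joint speeds; "effort": joint torques, N m; "position": TCP position; "ee_rot": TCP orientation; "contact_force": force on the tool from outside, world axes, zero at the start; "wrist_torque": the same for the moment, N m; "grip_width": finger opening in m.
Only numpy, scipy, OpenCV 4.12 (cv2) and the standard library are available. Lean on these libraries where they do the work, as an engineer would, in place of code of your own. Each camera call takes 0.05 s, during which the arm holds its last target.

## Working session

There is one attempt and no reset: what is moved stays moved. The work goes in short steps, Python scripts to look and compute and a shell command to move; the robot and the scene stay as the last step left them, time stands still between calls to the robot, and variables do not carry over. Pictures are saved under pics/ and viewed, and the job is handed in when it is done.

```bash
mkdir -p pics; ls
python3 - <<'E'
from station import *
import cv2
s=sense();print({k:s[k] for k in("time_s","position","ee_rot","grip_width","contact_force")})
for c in("scene","top"):
    im=grab_frame(c);cv2.imwrite(f"pics/{c}0.png",im[:,:,::-1]);k=calibration(c);print(c,k)
    for l in("slide","push_face","peg_top","dial","bolt","carriage"):
        print(l,[(d["p"],d["box"]) for d in find_in(c,l)[:2]])
E
```

```text
pics
{'time_s': 0.0, 'position': array([ 0.17778412, -0.59865609,  0.23040866]), 'ee_rot': array([-5.22461807e-04,  8.01511002e-01, -5.97979350e-01, -7.33778795e-04]), 'grip_width': 0.08548186564612804, 'contact_force': array([-0.28503805, -0.19298177, -0.69632132])}
scene {'K': array([[432.52265963,   0.        , 325.32142966],
       [  0.        , 432.52265963, 202.8354478 ],
       [  0.        ,   0.        ,   1.        ]]), 'k1': -0.03685702213190022, 'cam_to_world': array([[ 0.39597657, -0.56527968,  0.72364455,  1.1101633 ],
       [ 0.91795096,  0.26414436, -0.29596247, -0.19556864],
       [-0.02384506,  0.78146442,  0.623494  ,  0.54832111],
       [ 0.        ,  0.        ,  0.        ,  1.        ]])}
slide [(0.66, [177.5, 181.8, 447.8, 294.2])]
push_face [(0.67, [246.5, 182.2, 376.3, 274.8])]
peg_top [(0.97, [266.0, 183.0, 346.6, 240.5]), (0.65, [364.4, 281.6, 407.2, 305.4])]
dial [(0.94, [267.0, 187.3, 349.2, 244.8])]
bolt [(0.84, [295.1, 184.9, 316.0, 215.3])]
carriage [(0.63, [269.7, 185.3, 349.3, 246.4])]
top {'K': array([[421.36213862,   0.        , 313.17786351],
       [  0.        , 421.36213862, 207.70368131],
       [  0.        ,   0.        ,   1.        ]]), 'k1': 0.005493065105449994, 'cam_to_world': array([[ 0.00759557,  0.99427632, -0.10656879,  0.46904811],
       [-0.99982635,  0.00573765, -0.01772982,  0.00856491],
       [-0.01701689,  0.10668495,  0.99414725,  0.93090416],
       [ 0.        ,  0.        ,  0.        ,  1.        ]])}
slide [(0.97, [224.8, 148.6, 435.6, 254.9]), (0.47, [257.7, 231.9, 282.7, 253.9])]
push_face [(0.88, [276.9, 153.6, 384.8, 243.0])]
peg_top [(0.7, [299.8, 164.8, 365.2, 229.7])]
dial [(0.74, [298.5, 161.2, 364.9, 232.4])]
bolt [(0.77, [323.4, 187.3, 341.2, 207.4])]
carriage [(0.82, [277.1, 153.5, 388.2, 242.0])]
```

Run:
```python
import cv2
a=cv2.imread("pics/top0.png");cv2.imwrite("pics/topc.png",cv2.resize(a[130:280,210:450],(800,500),interpolation=cv2.INTER_CUBIC))
a=cv2.imread("pics/scene0.png");cv2.imwrite("pics/scenec.png",cv2.resize(a[160:320,160:460],(800,427),interpolation=cv2.INTER_CUBIC))
```

```text
(no output)
```

View pics/topc.png

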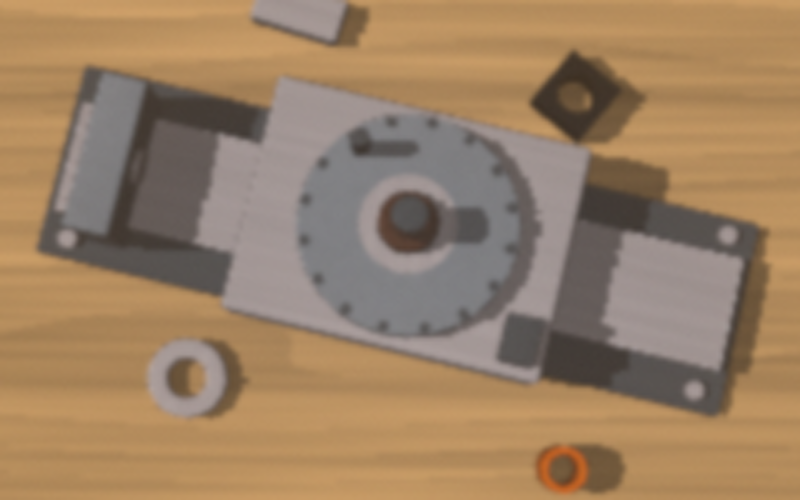

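View pics/scenec.png

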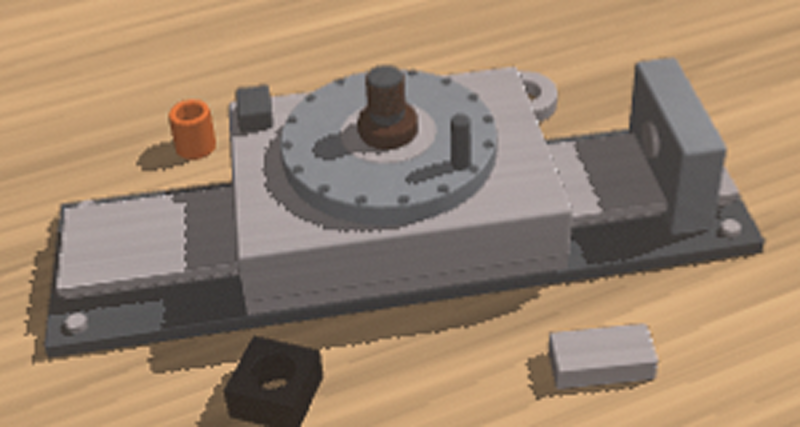

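View pics/scene0.png

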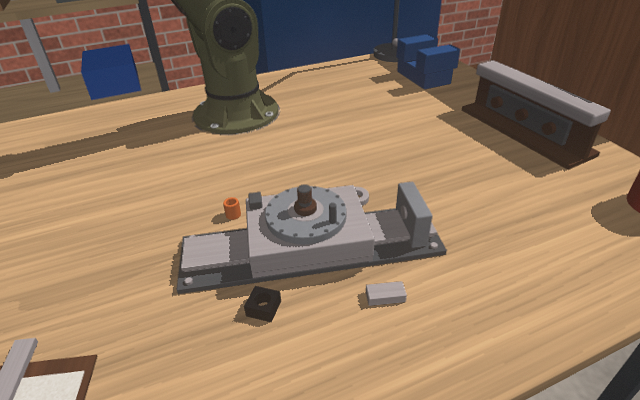

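Top view: the stop is at the left, the dial's peg is at crop (360,140), the bolt top at (410,212), and the nut and ferrule lie near the tail on the right. Next I fit the slide pose and the carriage position.

```bash
cat > h.py <<'E'
import numpy as np,cv2
from station import *
def ray(c,px):
    k=calibration(c);K=k["K"];d=(np.array(px,float)-K[:2,2])/np.array([K[0,0],K[1,1]])
    u=d.copy()
    for _ in range(20): u=d/(1+k["k1"]*(u@u))
    T=k["cam_to_world"];return T[:3,3],T[:3,:3]@np.array([u[0],-u[1],-1.])
def on(c,px,z):
    o,d=ray(c,px);return o+d*(z-o[2])/d[2]
def proj(c,p):
    k=calibration(c);T=k["cam_to_world"];q=(np.atleast_2d(p)-T[:3,3])@T[:3,:3]
    s=np.c_[q[:,0],-q[:,1]]/-q[:,2:];r=1+k["k1"]*(s**2).sum(1,keepdims=True)
    return s*r*k["K"][0,0]+k["K"][:2,2]
E
python3 - <<'E'
from h import *
from scipy.optimize import least_squares
def t(x,y):return (209.85+x/3.333,129.85+y/3.333)
def s(x,y):return (159.8+x/2.667,159.8+y/2.667)
# (cam, px, local slide coords with carriage flag)  carriage centre yc unknown
h=.23
F=[("top",t(410,212),(0,0,.135),1),("top",t(280,76),(.075,.1,.074),1),("top",t(590,150),(.075,-.1,.074),1),("top",t(535,384),(-.075,-.1,.074),1),("top",t(223,305),(-.075,.1,.074),1),
("top",t(360,135),(.0389,.0389,.125),1),
("scene",s(385,73),(0,0,.135),1),("scene",s(460,120),(.0389,.0389,.125),1),("scene",s(572,212),(.075,.1,.074),1),("scene",s(242,255),(.075,-.1,.074),1)]
S=[("top",t(148,88),(.05,.16,.084)),("top",t(118,243),(-.05,.16,.084)),("scene",s(676,62),(-.05,.19,.084)),("scene",s(722,152),(.05,.19,.084)),("scene",s(690,158),(.05,.16,.084))]
def W(p,l):
    x,y,th=p[:3];c,n=np.cos(th),np.sin(th);return np.array([x+c*l[0]-n*l[1],y+n*l[0]+c*l[1],l[2]])
def res(p):
    r=[]
    for c,px,l,_ in F: r+=list(proj(c,W(p,(l[0],l[1]+p[3],l[2])))[0]-px)
    for c,px,l in S: r+=list(proj(c,W(p,l))[0]-px)
    return np.array(r)
o=least_squares(res,[.5,0,-.2,0],loss="soft_l1");p=o.x;print(p);print(o.fun.reshape(-1,2).round(1).tolist())
np.save("p.npy",p)
for n,l in dict(dial=(0,p[3],.09),peg=(.0389,p[3]+.0389,.125),pf=(0,p[3]-.1,.054),stop=(0,.16,.06)).items(): print(n,W(p,l).round(4))
print("gap to stop",.16-p[3]-.1)
E
```

```text
[ 0.58390979 -0.00196299 -0.23916331 -0.0127554 ]
[[-0.1, 0.5], [-0.1, -0.9], [1.0, -0.2], [0.7, 0.6], [-1.3, 0.3], [0.1, 0.3], [0.4, 0.7], [0.5, -0.2], [0.9, -0.4], [-2.1, 0.7], [1.9, -2.4], [-1.8, -2.0], [-0.7, -1.9], [1.6, -0.9], [-3.8, -0.8]]
dial [ 0.5809 -0.0144  0.09  ]
peg [0.6279 0.0142 0.125 ]
pf [ 0.5572 -0.1115  0.054 ]
stop [0.6218 0.1535 0.06  ]
gap to stop 0.07275539860316582
```

```bash
cat >> h.py <<'E'
from scipy.spatial.transform import Rotation as Ro
def st():
    s=sense();q=s["ee_rot"];R=Ro.from_quat([q[1],q[2],q[3],q[0]]).as_matrix();return s,np.array(s["position"]),R
P=np.load("p.npy");c_,n_=np.cos(P[2]),np.sin(P[2])
def S2W(x,y,z):  # slide frame relative to slide origin
    return np.array([P[0]+c_*x-n_*y,P[1]+n_*x+c_*y,z])
def W2S(w):
    dx,dy=w[0]-P[0],w[1]-P[1];return np.array([c_*dx+n_*dy,-n_*dx+c_*dy,w[2]])
def rep(target=None,yang=None,yc=None):
    s,p,R=st();l=W2S(p);yc=P[3] if yc is None else yc
    print("t",round(s["time_s"],2),"slide-rel-dial mm",(1000*(l-[0,yc,0])).round(1),"F",np.round(s["contact_force"],1),"grip",round(s["grip_width"],4),"j",np.round(s["joint_positions"],2).tolist())
    ya=np.arctan2(R[1,1],R[0,1])-P[2];ya=(ya+np.pi)%(2*np.pi)-np.pi
    print("tool y angle in slide deg",np.degrees(ya).round(1),"tilt",R[2].round(3))
    if target is not None: print("dp cm",(100*R.T@(S2W(target[0]/1e3,target[1]/1e3+yc,target[2]/1e3)-p)).round(2))
    if yang is not None: print("twist",round(-(((np.radians(yang)-ya)+np.pi)%(2*np.pi)-np.pi),3))
E
python3 -m crank '[{"claw":0,"dp":[-3.8,-4.7,0],"twist":0},{"claw":0,"dp":[-3.8,-4.7,0],"twist":0},{"claw":0,"dp":[-3.8,-4.7,0],"twist":0},{"claw":0,"dp":[-3.8,-4.7,0],"twist":0},{"claw":0,"dp":[-3.8,-4.7,0],"twist":0}]'
python3 -m crank '[{"claw":0,"dp":[-3.8,-4.7,0],"twist":0},{"claw":0,"dp":[-3.8,-4.7,0],"twist":0},{"claw":0,"dp":[-3.8,-4.7,0],"twist":0},{"claw":0,"dp":[-3.8,-4.7,0],"twist":0},{"claw":0,"dp":[-3.8,-4.7,0],"twist":0}]'
python3 -c "
from h import *
rep((24,59.4,180),-45)"
```

```text
time_s: 1.32
position: [0.3512, -0.3484, 0.2305]
ee_rot: [0.001, 0.798, -0.602, 0.001]
contact_force: [1.0, -1.1, 1.0]
grip_width: 0.0003
time_s: 1.95
position: [0.5301, -0.0932, 0.2316]
ee_rot: [0.001, 0.798, -0.603, 0.004]
contact_force: [1.6, -0.8, -0.2]
grip_width: -0.0001
t 1.95 slide-rel-dial mm [-30.6 -88.7 231.6] F [ 1.6 -0.8 -0.2] grip -0.0001 j [0.41, 0.38, -0.41, 1.73, 0.18, 1.06, -1.35]
tool y angle in slide deg -150.4 tilt [ 0.007 -0.003 -1.   ]
dp cm [-10.22 -12.04   5.12]
twist -1.84
```

```bash
python3 -m crank '[{"claw":0,"dp":[-3.4,-4,0],"twist":0},{"claw":0,"dp":[-3.4,-4,0],"twist":0},{"claw":0,"dp":[-3.4,-4,0],"twist":0},{"claw":0,"dp":[0,0,0],"twist":-0.18},{"claw":0,"dp":[0,0,0],"twist":-0.18}]'
python3 -m crank '[{"claw":0,"dp":[0,0,0],"twist":-0.18},{"claw":0,"dp":[0,0,0],"twist":-0.18},{"claw":0,"dp":[0,0,0],"twist":-0.18},{"claw":0,"dp":[0,0,0],"twist":-0.18},{"claw":0,"dp":[0,0,0],"twist":-0.18}]'
python3 -m crank '[{"claw":0,"dp":[0,0,0],"twist":-0.18},{"claw":0,"dp":[0,0,0],"twist":-0.18},{"claw":0,"dp":[0,0,0],"twist":-0.18},{"claw":0,"dp":[0,0,0],"twist":0}]'
python3 -c "
from h import *
rep((24,59.4,170),-45)"
```

```text
time_s: 2.58
position: [0.6222, 0.05, 0.2312]
ee_rot: [0.0, 0.896, -0.444, 0.004]
contact_force: [-0.4, 0.1, -0.5]
grip_width: -0.0
time_s: 3.2
position: [0.6223, 0.0507, 0.2312]
ee_rot: [0.002, 1.0, 0.006, 0.004]
contact_force: [-0.4, 0.7, -0.4]
grip_width: 0.0003
time_s: 3.7
position: [0.6225, 0.0498, 0.231]
ee_rot: [0.003, 0.96, 0.28, 0.003]
contact_force: [1.1, 0.8, 0.7]
grip_width: 0.0
t 3.7 slide-rel-dial mm [ 25.3  72.2 231. ] F [1.1 0.8 0.7] grip 0.0 j [0.39, 0.62, -0.9, 1.5, 0.5, 1.26, -0.01]
tool y angle in slide deg -43.7 tilt [ 0.004  0.007 -1.   ]
dp cm [-1.04  0.75  6.11]
twist 0.022
```

```bash
python3 -m crank '[{"claw":0,"dp":[-0.5,0.1,4],"twist":0},{"claw":0,"dp":[-0.5,0.1,4],"twist":0},{"claw":0,"dp":[0,0,0],"twist":0}]'
python3 - <<'E'
from h import *
rep((24,59.4,104),-45)
a=grab_frame("scene")[:,:,::-1];b=grab_frame("top")[:,:,::-1]
cv2.imwrite("pics/m1.png",np.hstack([cv2.resize(a[100:260,230:390],(400,400)),cv2.resize(b[130:260,260:390],(400,400))]))
E
```

```text
time_s: 4.08
position: [0.6164, 0.0421, 0.1502]
ee_rot: [0.003, 0.962, 0.274, 0.004]
contact_force: [0.7, -0.7, 0.9]
grip_width: 0.0001
t 4.08 slide-rel-dial mm [ 21.1  63.3 150.2] F [ 0.7 -0.7  0.9] grip 0.0001 j [0.38, 0.68, -0.86, 1.64, 0.57, 1.09, -0.08]
tool y angle in slide deg -44.5 tilt [ 0.006  0.008 -1.   ]
dp cm [-0.1   0.44  4.62]
twist 0.008
```

View pics/m1.png

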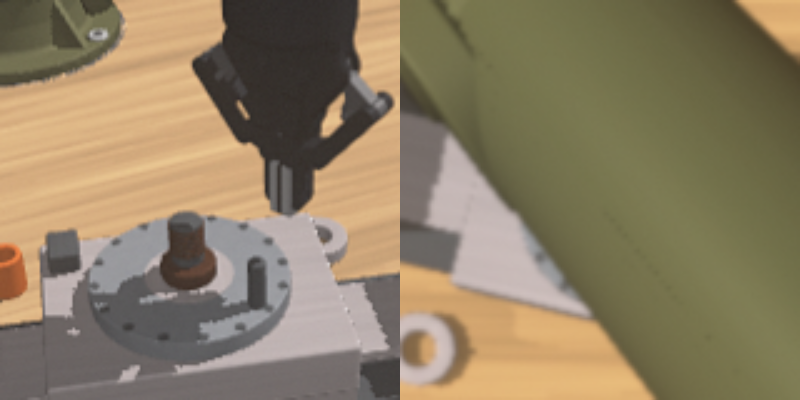

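The finger is behind the peg (tip at left panel (288,212), peg at (257,280)) and clear of the bolt. The top camera is blocked by the arm. I'll go lower.

```bash
python3 -m crank '[{"claw":0,"dp":[-0.1,0,2.3],"twist":0},{"claw":0,"dp":[0,0,2.2],"twist":0},{"claw":0,"dp":[0,0,0],"twist":0}]'
python3 - <<'E'
from h import *
rep((24,59.4,104),-45)
a=grab_frame("scene")[:,:,::-1]
cv2.imwrite("pics/m2.png",cv2.resize(a[130:260,240:400],(800,650))[:600])
E
```

```text
time_s: 4.55
position: [0.6226, 0.0452, 0.1145]
ee_rot: [0.004, 0.962, 0.272, 0.012]
contact_force: [-0.8, -0.9, 0.7]
grip_width: -0.0001
t 4.55 slide-rel-dial mm [ 26.4  67.8 114.5] F [-0.8 -0.9  0.7] grip -0.0001 j [0.37, 0.71, -0.83, 1.68, 0.62, 1.01, -0.12]
tool y angle in slide deg -44.7 tilt [ 0.021  0.014 -1.   ]
dp cm [-0.79  0.4   1.04]
twist 0.005
```

View pics/m2.png

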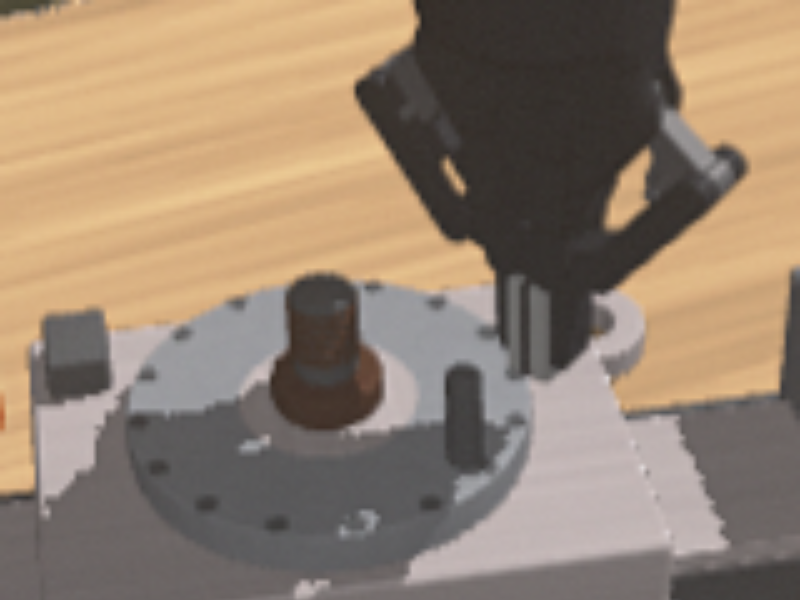

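```bash
python3 -m crank '[{"claw":0,"dp":[-0.8,0,0.5],"twist":0},{"claw":0,"dp":[0,0,0],"twist":0}]'
python3 - <<'E'
from h import *
rep((24,59.4,104),-45);s=sense();print(np.round(s["qvel"],3),np.round(s["effort"],1),s["wrist_torque"])
E
```

```text
time_s: 4.85
position: [0.6175, 0.0418, 0.113]
ee_rot: [0.004, 0.962, 0.272, 0.015]
contact_force: [-0.3, -0.2, -0.3]
grip_width: -0.0001
t 4.85 slide-rel-dial mm [ 22.3  63.2 113. ] F [-0.3 -0.2 -0.3] grip -0.0001 j [0.38, 0.71, -0.83, 1.7, 0.62, 0.99, -0.13]
tool y angle in slide deg -44.7 tilt [ 0.026  0.016 -1.   ]
dp cm [-0.17  0.37  0.9 ]
twist 0.005
[-0.006 -0.012 -0.013 -0.031 -0.007  0.001  0.004] [ -0.2 -62.8 -12.3 -19.2   0.1  -0.2  -0. ] [-0.04997732  0.02347313  0.03731383]
```

```bash
python3 -m crank '[{"claw":0,"dp":[0,0,0.6],"twist":0}]'
python3 -c "
from h import *
rep((24,59.4,104),-45)"
python3 -m crank '[{"claw":0,"dp":[0,0,0],"twist":0}]'
python3 -c "
from h import *
rep((24,59.4,104),-45)"
```

```text
time_s: 4.97
position: [0.6183, 0.0419, 0.1079]
ee_rot: [0.004, 0.962, 0.272, 0.016]
contact_force: [0.7, 0.1, 0.2]
grip_width: -0.0
t 4.97 slide-rel-dial mm [ 23.   63.5 107.9] F [0.7 0.1 0.2] grip -0.0 j [0.37, 0.71, -0.82, 1.7, 0.63, 0.98, -0.13]
tool y angle in slide deg -44.7 tilt [ 0.028  0.017 -0.999]
dp cm [-0.23  0.35  0.39]
twist 0.004
time_s: 5.1
position: [0.6181, 0.0417, 0.1076]
ee_rot: [0.004, 0.962, 0.272, 0.016]
contact_force: [0.2, 0.3, -0.1]
grip_width: -0.0004
t 5.1 slide-rel-dial mm [ 22.9  63.2 107.6] F [ 0.2  0.3 -0.1] grip -0.0004 j [0.37, 0.71, -0.82, 1.7, 0.63, 0.97, -0.13]
tool y angle in slide deg -44.8 tilt [ 0.028  0.017 -0.999]
dp cm [-0.2   0.34  0.36]
twist 0.004
```

```bash
python3 -m crank '[{"claw":0,"dp":[-0.3,0.8,0.2],"twist":0},{"claw":0,"dp":[0,0,0],"twist":0}]'
cat >> h.py <<'E'
def pol(yc=None):
    s,p,R=st();l=W2S(p)*1000;yc=P[3] if yc is None else yc;x,y=l[0],l[1]-yc*1000
    ya=np.arctan2(R[1,1],R[0,1])-P[2];a=ya+np.pi/2 # radial dir angle of tool x
    rad=x*np.cos(a)+y*np.sin(a);tan=-x*np.sin(a)+y*np.cos(a)
    f=np.array([s["contact_force"]@R[:,i] for i in range(3)]).round(1)
    # implied peg angle if in contact with face (centre 17 mm ahead of C along tool y)
    g=np.arcsin(np.clip((tan-17)/55,-1,1))+a
    print("t",round(s["time_s"],2),"z",l[2].round(1),"tool x deg",np.degrees(a).round(1),"C tool: rad",rad.round(1),"behind",tan.round(1),"peg ang if contact",np.degrees(g).round(1),"clicks",((np.pi/4-g)/.3927).round(2),"F tool",f,"tilt",R[2,:2].round(3))
E
python3 -c "
from h import *
pol()"
```

```text
time_s: 5.35
position: [0.62, 0.0324, 0.1054]
ee_rot: [0.004, 0.962, 0.272, 0.015]
contact_force: [-0.4, 0.3, -0.2]
grip_width: -0.0003
t 5.35 z 105.4 tool x deg 45.2 C tool: rad 57.8 behind 19.4 peg ang if contact 47.7 clicks -0.12 F tool [-0.2 -0.5  0.2] tilt [0.027 0.017]
```

```bash
python3 -m crank '[{"claw":0,"dp":[0.1,0.3,0],"twist":0.05},{"claw":0,"dp":[0.1,0.3,0],"twist":0.05},{"claw":0,"dp":[0.1,0.3,0],"twist":0.05}]'
python3 -c "
from h import *
pol()"
python3 -m crank '[{"claw":0,"dp":[0.1,0.3,0],"twist":0.05},{"claw":0,"dp":[0.1,0.3,0],"twist":0.05}]'
python3 - <<'E'
from h import *
pol()
a=grab_frame("scene")[:,:,::-1]
cv2.imwrite("pics/m3.png",cv2.resize(a[130:260,240:400],(800,650))[:600])
E
```

```text
time_s: 5.72
position: [0.6264, 0.027, 0.1054]
ee_rot: [0.002, 0.981, 0.194, 0.015]
contact_force: [-3.0, 1.9, 0.8]
grip_width: -0.0001
t 5.72 z 105.4 tool x deg 36.1 C tool: rad 57.8 behind 20.8 peg ang if contact 40.1 clicks 0.22 F tool [-2.1 -2.9 -0.9] tilt [0.029 0.01 ]
time_s: 5.98
position: [0.6296, 0.0237, 0.1055]
ee_rot: [0.0, 0.99, 0.142, 0.014]
contact_force: [-0.9, 0.3, -0.1]
grip_width: 0.0
t 5.97 z 105.5 tool x deg 30.0 C tool: rad 57.4 behind 22.8 peg ang if contact 36.1 clicks 0.4 F tool [-0.8 -0.5  0.1] tilt [0.028 0.004]
```

View pics/m3.png

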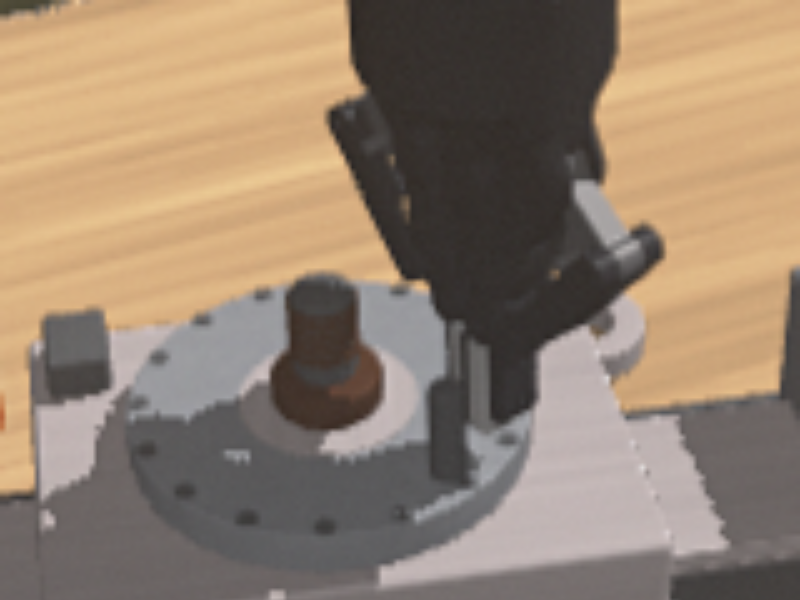

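```bash
python3 -m crank '[{"claw":0,"dp":[0.1,0.35,0],"twist":0.04},{"claw":0,"dp":[0.1,0.35,0],"twist":0.04},{"claw":0,"dp":[0.1,0.35,0],"twist":0.04}]'
python3 -c "
from h import *
pol()"
python3 -m crank '[{"claw":0,"dp":[0.1,0.35,0],"twist":0.04},{"claw":0,"dp":[0.1,0.35,0],"twist":0.04},{"claw":0,"dp":[0.1,0.35,0],"twist":0.04}]'
python3 -c "
from h import *
pol()"
python3 -m crank '[{"claw":0,"dp":[0.1,0.35,0],"twist":0.04},{"claw":0,"dp":[0.1,0.35,0],"twist":0.04},{"claw":0,"dp":[0.1,0.35,0],"twist":0.04}]'
python3 - <<'E'
from h import *
pol()
a=grab_frame("scene")[:,:,::-1]
cv2.imwrite("pics/m4.png",cv2.resize(a[130:260,240:400],(800,650))[:600])
E
```

```text
time_s: 6.4
position: [0.636, 0.0131, 0.1057]
ee_rot: [-0.001, 0.997, 0.077, 0.015]
contact_force: [-0.9, 0.6, -0.1]
grip_width: 0.0002
t 6.4 z 105.7 tool x deg 22.5 C tool: rad 58.7 behind 18.7 peg ang if contact 24.3 clicks 0.92 F tool [-0.8 -0.7  0.1] tilt [0.029 0.001]
time_s: 6.78
position: [0.6397, 0.0038, 0.1058]
ee_rot: [-0.003, 1.0, 0.013, 0.014]
contact_force: [-1.9, 2.0, 1.1]
grip_width: -0.0003
t 6.78 z 105.8 tool x deg 15.2 C tool: rad 59.3 behind 16.6 peg ang if contact 14.8 clicks 1.34 F tool [-1.8 -2.  -1.1] tilt [ 0.028 -0.005]
time_s: 7.15
position: [0.6433, -0.0087, 0.1058]
ee_rot: [-0.003, 0.999, -0.051, 0.014]
contact_force: [-0.3, -0.3, 0.1]
grip_width: 0.0001
t 7.15 z 105.8 tool x deg 7.8 C tool: rad 61.5 behind 12.0 peg ang if contact 2.7 clicks 1.88 F tool [-0.3  0.4 -0.1] tilt [ 0.028 -0.007]
```

View pics/m4.png

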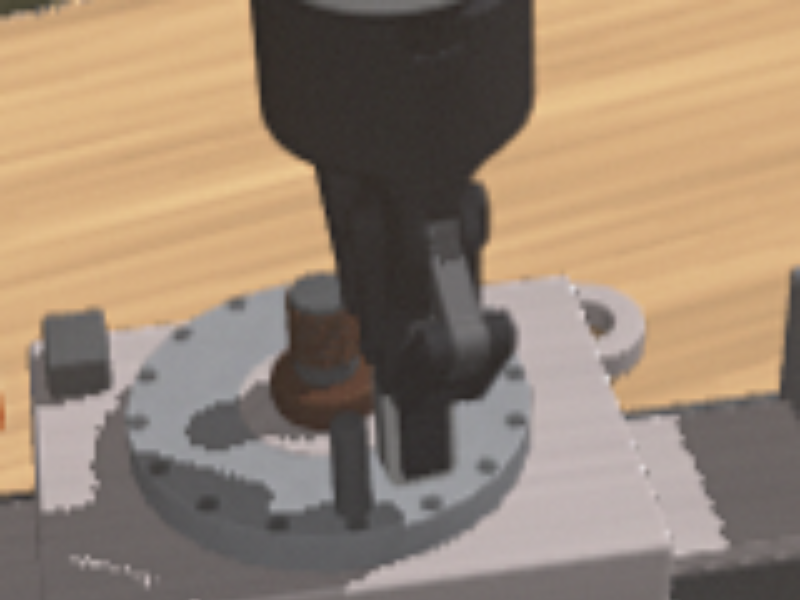

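```bash
cat >> h.py <<'E'
def pegang(px,cam="scene",yc=None):
    yc=P[3] if yc is None else yc;l=W2S(on(cam,px,.125));a=np.arctan2(l[1]-yc,l[0]);print("peg r",np.hypot(l[0],l[1]-yc).round(4),"deg",np.degrees(a).round(1),"clicks",((np.pi/4-a)/.3927).round(2))
E
python3 -c "
from h import *
pegang((310.2,213.6))"
python3 -m crank '[{"claw":0,"dp":[-0.1,0.3,0],"twist":0.06},{"claw":0,"dp":[-0.1,0.3,0],"twist":0.06},{"claw":0,"dp":[-0.1,0.3,0],"twist":0.06}]'
python3 -c "
from h import *
pol()"
python3 -m crank '[{"claw":0,"dp":[0,0.3,0],"twist":0.06},{"claw":0,"dp":[0,0.3,0],"twist":0.06}]'
python3 - <<'E'
from h import *
pol()
a=grab_frame("scene")[:,:,::-1]
cv2.imwrite("pics/m5.png",cv2.resize(a[130:260,240:400],(800,650))[:600])
E
```

```text
peg r 0.0536 deg 1.2 clicks 1.95
time_s: 7.58
position: [0.6411, -0.017, 0.1062]
ee_rot: [-0.005, 0.989, -0.145, 0.016]
contact_force: [2.7, 3.0, -1.5]
grip_width: 0.0001
t 7.58 z 106.2 tool x deg -3.0 C tool: rad 58.4 behind 14.7 peg ang if contact -5.4 clicks 2.24 F tool [ 1.7 -3.6  1.6] tilt [ 0.03  -0.015]
time_s: 7.82
position: [0.6407, -0.0218, 0.1066]
ee_rot: [-0.008, 0.978, -0.207, 0.017]
contact_force: [1.6, 1.6, -0.8]
grip_width: -0.0001
t 7.83 z 106.6 tool x deg -10.1 C tool: rad 57.7 behind 17.3 peg ang if contact -9.8 clicks 2.43 F tool [ 0.8 -2.1  0.8] tilt [ 0.03  -0.022]
```

View pics/m5.png

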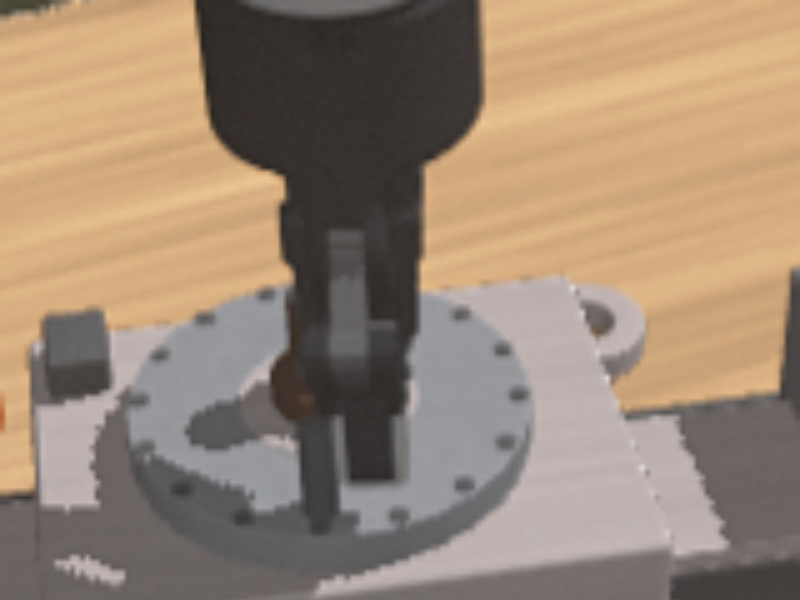

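```bash
python3 -m crank '[{"claw":0,"dp":[0,0.3,0],"twist":0.06},{"claw":0,"dp":[0,0.3,0],"twist":0.06},{"claw":0,"dp":[0,0.3,0],"twist":0.06}]'
python3 -c "
from h import *
pol()"
python3 -m crank '[{"claw":0,"dp":[0.1,0.3,0],"twist":0.05},{"claw":0,"dp":[0.1,0.3,0],"twist":0.05}]'
python3 - <<'E'
from h import *
pol()
a=grab_frame("scene")[:,:,::-1]
cv2.imwrite("pics/m6.png",cv2.resize(a[130:260,240:400],(800,650))[:600])
E
```

```text
time_s: 8.25
position: [0.6365, -0.0314, 0.1065]
ee_rot: [-0.009, 0.955, -0.297, 0.017]
contact_force: [-0.5, 0.1, 0.8]
grip_width: -0.0005
t 8.25 z 106.5 tool x deg -20.8 C tool: rad 55.5 behind 17.5 peg ang if contact -20.3 clicks 2.9 F tool [-0.4  0.2 -0.8] tilt [ 0.027 -0.026]
time_s: 8.5
position: [0.6348, -0.0369, 0.1065]
ee_rot: [-0.01, 0.938, -0.346, 0.016]
contact_force: [0.4, 2.8, 0.2]
grip_width: 0.0003
t 8.5 z 106.5 tool x deg -26.8 C tool: rad 55.7 behind 17.8 peg ang if contact -25.9 clicks 3.15 F tool [-1.5 -2.4 -0.2] tilt [ 0.024 -0.03 ]
```

View pics/m6.png

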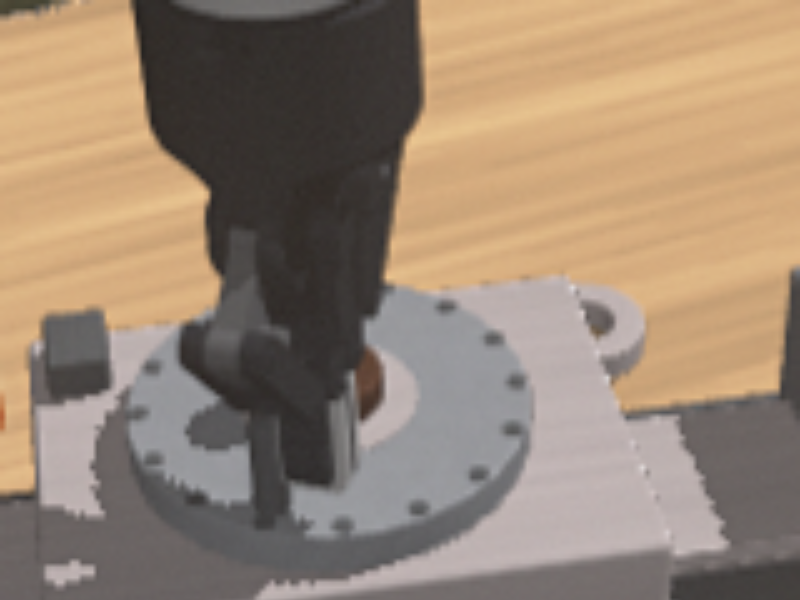

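```bash
python3 -m crank '[{"claw":0,"dp":[0.1,0.3,0],"twist":0.05},{"claw":0,"dp":[0.1,0.3,0],"twist":0.05},{"claw":0,"dp":[0.1,0.3,0],"twist":0.05}]'
python3 -c "
from h import *
pol()"
python3 -m crank '[{"claw":0,"dp":[0.1,0.2,0],"twist":0.03}]'
python3 - <<'E'
from h import *
pol()
a=grab_frame("scene")[:,:,::-1]
cv2.imwrite("pics/m7.png",cv2.resize(a[130:260,240:400],(800,650))[:600])
E
```

```text
time_s: 8.93
position: [0.6311, -0.0451, 0.1065]
ee_rot: [-0.012, 0.908, -0.419, 0.016]
contact_force: [-0.3, -0.2, 0.2]
grip_width: -0.0002
t 8.93 z 106.5 tool x deg -35.8 C tool: rad 56.0 behind 18.1 peg ang if contact -34.6 clicks 3.54 F tool [-0.1  0.3 -0.2] tilt [ 0.019 -0.035]
time_s: 9.05
position: [0.6299, -0.0481, 0.1064]
ee_rot: [-0.012, 0.901, -0.433, 0.016]
contact_force: [0.8, -0.5, -0.1]
grip_width: -0.0
t 9.05 z 106.4 tool x deg -37.6 C tool: rad 57.0 behind 17.2 peg ang if contact -37.4 clicks 3.66 F tool [ 0.9 -0.3  0.1] tilt [ 0.018 -0.034]
```

View pics/m7.png

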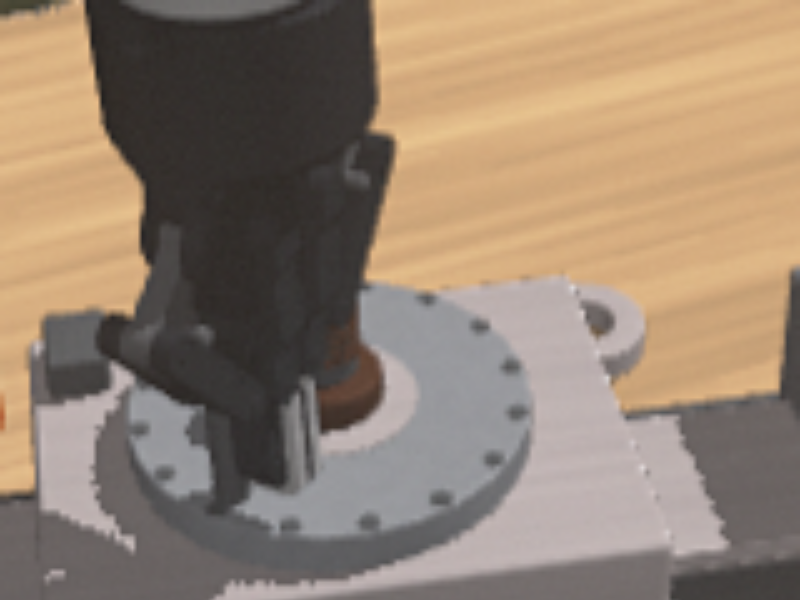

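Contact force fell to about 0 past 3.54 clicks, so the dial has snapped forward. I'll back off and lift.

```bash
python3 -m crank '[{"claw":0,"dp":[0.2,-0.8,0],"twist":0},{"claw":0,"dp":[0.2,-0.7,0],"twist":0},{"claw":0,"dp":[0,0,-4],"twist":0},{"claw":0,"dp":[0,0,-5],"twist":0},{"claw":0,"dp":[0,0,-5],"twist":0}]'
python3 - <<'E'
from h import *
rep((0,-160,200),90)
a=grab_frame("scene")[:,:,::-1]
cv2.imwrite("pics/m8.png",cv2.resize(a[130:260,240:400],(800,650))[:600])
E
```

```text
time_s: 9.72
position: [0.639, -0.0424, 0.2457]
ee_rot: [-0.01, 0.902, -0.432, 0.011]
contact_force: [0.2, 0.3, -0.9]
grip_width: -0.0001
t 9.72 slide-rel-dial mm [ 63.1 -13.5 245.7] F [ 0.2  0.3 -0.9] grip -0.0001 j [0.32, 0.53, -0.49, 1.46, 0.25, 1.18, -1.09]
tool y angle in slide deg -127.5 tilt [ 0.012 -0.028 -1.   ]
dp cm [ 3.87 15.58  4.18]
twist 2.486
```

View pics/m8.png

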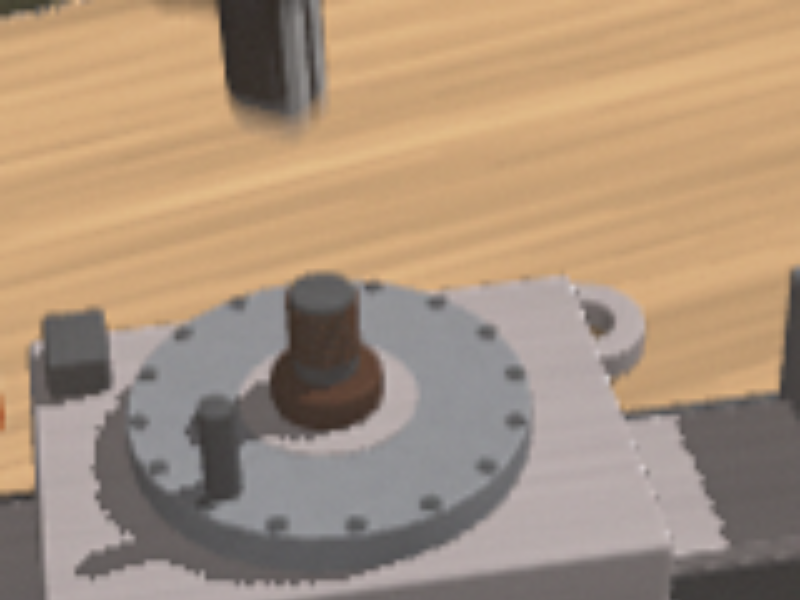

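```bash
python3 -m crank '[{"claw":0,"dp":[1.0,3.5,0],"twist":0},{"claw":0,"dp":[1.0,3.5,0],"twist":0},{"claw":0,"dp":[1.0,3.5,0],"twist":0},{"claw":0,"dp":[0.8,3.5,0],"twist":0},{"claw":0,"dp":[0,0,0],"twist":-0.16}]'
python3 -m crank '[{"claw":0,"dp":[0,0,0],"twist":-0.17},{"claw":0,"dp":[0,0,0],"twist":-0.17},{"claw":0,"dp":[0,0,0],"twist":-0.17},{"claw":0,"dp":[0,0,0],"twist":0}]'
python3 - <<'E'
from h import *
pegang((283.6,210.4))
rep((0,-133,46),-90)
a=grab_frame("scene")[:,:,::-1];b=grab_frame("top")[:,:,::-1]
cv2.imwrite("pics/m9.png",np.hstack([cv2.resize(a[130:290,160:320],(400,400)),cv2.resize(b[130:260,310:440],(400,400))]))
E
```

```text
time_s: 10.4
position: [0.5579, -0.1606, 0.251]
ee_rot: [-0.012, 0.934, -0.355, 0.02]
contact_force: [0.7, 1.3, 0.3]
grip_width: 0.0002
time_s: 10.9
position: [0.5594, -0.1608, 0.251]
ee_rot: [-0.007, 0.995, -0.1, 0.023]
contact_force: [-1.1, -0.1, 0.0]
grip_width: 0.0001
peg r 0.0538 deg -45.1 clicks 4.0
t 10.9 slide-rel-dial mm [  13.8 -147.4  251. ] F [-1.1 -0.1  0. ] grip 0.0001 j [0.69, 0.45, -0.68, 1.62, 0.3, 1.12, -0.25]
tool y angle in slide deg -87.7 tilt [ 0.044 -0.018 -0.999]
dp cm [-2.23 -1.13 20.44]
twist 0.04
```

View pics/m9.png

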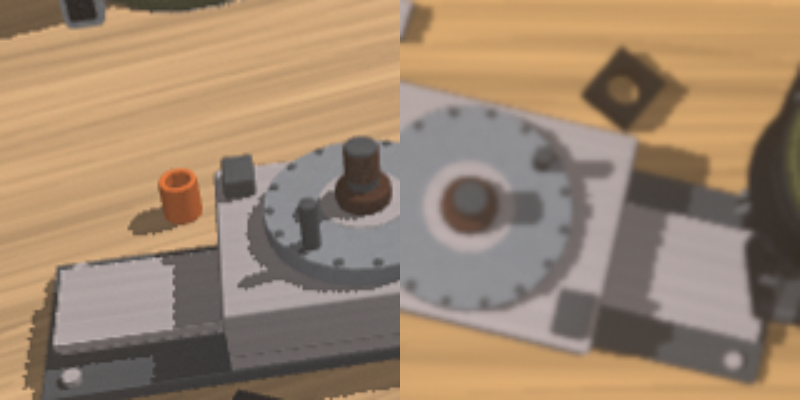

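Peg measured at 4.00 clicks; carriage unmoved. Now down behind the push face.

```bash
python3 -m crank '[{"claw":0,"dp":[-1.1,0,4],"twist":0},{"claw":0,"dp":[-1.1,0,4],"twist":0},{"claw":0,"dp":[0,0,4],"twist":0},{"claw":0,"dp":[0,0,2],"twist":0},{"claw":0,"dp":[0,0,0],"twist":0}]'
python3 -c "
from h import *
rep((0,-133,46),-90)"
```

```text
time_s: 11.62
position: [0.546, -0.1547, 0.1075]
ee_rot: [-0.006, 0.994, -0.109, 0.025]
contact_force: [0.2, -0.4, 0.6]
grip_width: 0.0002
t 11.62 slide-rel-dial mm [  -0.6 -144.6  107.5] F [ 0.2 -0.4  0.6] grip 0.0002 j [0.63, 0.58, -0.59, 1.86, 0.43, 0.78, -0.4]
tool y angle in slide deg -88.8 tilt [ 0.048 -0.018 -0.999]
dp cm [-0.21 -1.05  6.17]
twist 0.021
```

```bash
python3 -m crank '[{"claw":0,"dp":[-0.2,0,2],"twist":0.02},{"claw":0,"dp":[0,0,2],"twist":0},{"claw":0,"dp":[0,0,1.8],"twist":0},{"claw":0,"dp":[0,0,0],"twist":0}]'
python3 - <<'E'
from h import *
rep((0,-120,46),-90)
a=grab_frame("scene")[:,:,::-1]
cv2.imwrite("pics/m10.png",cv2.resize(a[130:290,160:360],(750,600)))
E
```

```text
time_s: 12.12
position: [0.5504, -0.1544, 0.0518]
ee_rot: [-0.006, 0.992, -0.122, 0.028]
contact_force: [-0.9, -0.3, 0.1]
grip_width: 0.0
t 12.12 slide-rel-dial mm [   3.6 -143.2   51.8] F [-0.9 -0.3  0.1] grip 0.0 j [0.58, 0.65, -0.52, 1.91, 0.49, 0.66, -0.48]
tool y angle in slide deg -90.3 tilt [ 0.054 -0.018 -0.998]
dp cm [-0.4  -2.31  0.6 ]
twist -0.006
```

View pics/m10.png

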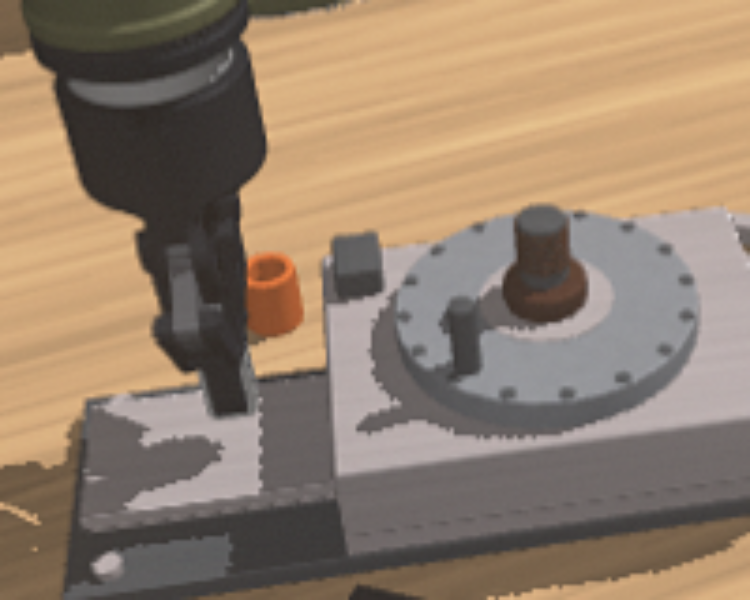

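```bash
python3 -m crank '[{"claw":0,"dp":[-0.2,-1.5,0],"twist":0},{"claw":0,"dp":[-0.2,-0.8,0],"twist":0},{"claw":0,"dp":[0,-0.5,0],"twist":0},{"claw":0,"dp":[0,-0.6,0],"twist":0},{"claw":0,"dp":[0,-0.6,0],"twist":0}]'
python3 -c "
from h import *
rep((0,-38.2,50),-90)"
```

```text
time_s: 12.8
position: [0.557, -0.1168, 0.0552]
ee_rot: [-0.002, 0.992, -0.124, 0.029]
contact_force: [-1.8, -8.2, -0.0]
grip_width: 0.0001
t 12.8 slide-rel-dial mm [   1.1 -105.2   55.2] F [-1.8 -8.2 -0. ] grip 0.0001 j [0.5, 0.63, -0.51, 1.92, 0.49, 0.65, -0.56]
tool y angle in slide deg -90.5 tilt [ 0.057 -0.012 -0.998]
dp cm [-0.21 -6.69  0.59]
twist -0.009
```

```bash
python3 -m crank '[{"claw":0,"dp":[0,-0.8,0.1],"twist":0},{"claw":0,"dp":[0,-0.8,0.1],"twist":0},{"claw":0,"dp":[0,-0.8,0.1],"twist":0},{"claw":0,"dp":[0,-0.8,0.1],"twist":0},{"claw":0,"dp":[0,-0.8,0.1],"twist":0}]'
python3 -c "
from h import *
rep((0,-38.2,50),-90)"
```

```text
time_s: 13.42
position: [0.5628, -0.0929, 0.0516]
ee_rot: [0.009, 0.991, -0.131, 0.026]
contact_force: [-4.2, -7.2, 5.9]
grip_width: -0.0002
t 13.43 slide-rel-dial mm [  1.  -80.6  51.6] F [-4.2 -7.2  5.9] grip -0.0002 j [0.42, 0.64, -0.48, 1.91, 0.5, 0.66, -0.64]
tool y angle in slide deg -91.3 tilt [ 0.054  0.011 -0.998]
dp cm [-0.2  -4.24  0.1 ]
twist -0.024
```

```bash
python3 -m crank '[{"claw":0,"dp":[0,-0.8,0],"twist":-0.01},{"claw":0,"dp":[0,-0.8,0],"twist":-0.01},{"claw":0,"dp":[0,-0.8,0],"twist":0},{"claw":0,"dp":[0,-0.8,0],"twist":0},{"claw":0,"dp":[0,-0.8,0],"twist":0}]'
python3 - <<'E'
from h import *
rep((0,-38.2,50),-90)
a=grab_frame("scene")[:,:,::-1]
cv2.imwrite("pics/m11.png",cv2.resize(a[130:290,240:440],(750,600)))
E
```

```text
time_s: 14.05
position: [0.5684, -0.0691, 0.0518]
ee_rot: [0.02, 0.991, -0.127, 0.023]
contact_force: [-2.4, -7.4, 5.5]
grip_width: 0.0001
t 14.05 slide-rel-dial mm [  0.8 -56.2  51.8] F [-2.4 -7.4  5.5] grip 0.0001 j [0.35, 0.64, -0.46, 1.9, 0.51, 0.68, -0.69]
tool y angle in slide deg -91.0 tilt [ 0.05   0.034 -0.998]
dp cm [-0.12 -1.8   0.11]
twist -0.017
```

View pics/m11.png

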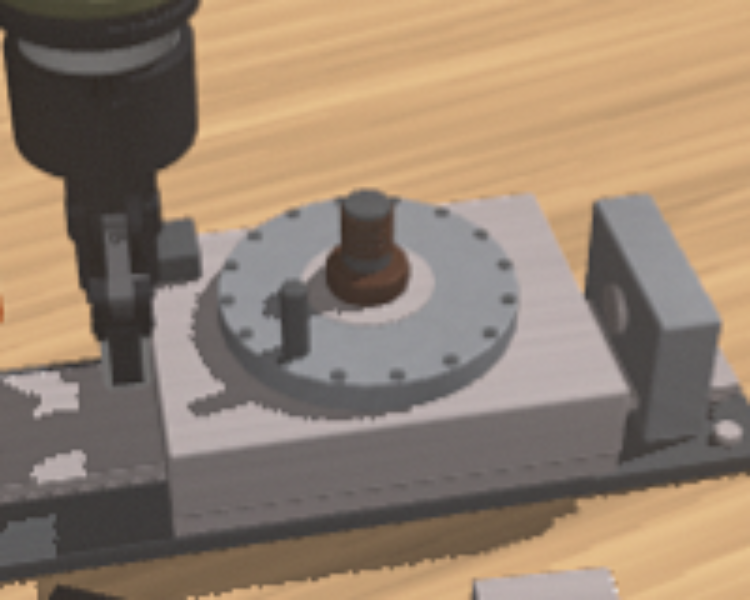

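```bash
python3 -m crank '[{"claw":0,"dp":[0,-0.6,0],"twist":0},{"claw":0,"dp":[0,-0.6,0],"twist":0},{"claw":0,"dp":[0,-0.6,0],"twist":0}]'
python3 -c "
from h import *
rep((0,-38.2,50),-90)"
python3 -m crank '[{"claw":0,"dp":[0,-0.5,0],"twist":0},{"claw":0,"dp":[0,-0.5,0],"twist":0}]'
python3 -c "
from h import *
rep((0,-38.2,50),-90)"
```

```text
time_s: 14.48
position: [0.5706, -0.0592, 0.0519]
ee_rot: [0.026, 0.991, -0.131, 0.021]
contact_force: [-2.9, -7.4, 4.6]
grip_width: -0.0003
t 14.47 slide-rel-dial mm [  0.7 -46.   51.9] F [-2.9 -7.4  4.6] grip -0.0003 j [0.31, 0.64, -0.45, 1.89, 0.52, 0.69, -0.72]
tool y angle in slide deg -91.4 tilt [ 0.048  0.047 -0.998]
dp cm [-0.09 -0.79  0.15]
twist -0.024
time_s: 14.72
position: [0.5715, -0.0551, 0.052]
ee_rot: [0.031, 0.99, -0.133, 0.02]
contact_force: [-2.6, -6.9, 5.0]
grip_width: -0.0001
t 14.72 slide-rel-dial mm [  0.5 -41.9  52. ] F [-2.6 -6.9  5. ] grip -0.0001 j [0.3, 0.64, -0.44, 1.88, 0.52, 0.7, -0.74]
tool y angle in slide deg -91.7 tilt [ 0.047  0.055 -0.997]
dp cm [-0.07 -0.38  0.17]
twist -0.029
```

```bash
python3 -m crank '[{"claw":0,"dp":[0,-0.5,0],"twist":0},{"claw":0,"dp":[0,-0.5,0],"twist":0}]'
python3 -c "
from h import *
rep((0,-38.2,50),-90)"
python3 -m crank '[{"claw":0,"dp":[0,-0.5,0],"twist":0},{"claw":0,"dp":[0,-0.5,0],"twist":0}]'
python3 - <<'E'
from h import *
rep((0,-38.2,50),-90)
a=grab_frame("scene")[:,:,::-1]
cv2.imwrite("pics/m12.png",cv2.resize(a[130:290,240:440],(750,600)))
E
```

```text
time_s: 14.98
position: [0.5723, -0.0513, 0.0521]
ee_rot: [0.035, 0.99, -0.136, 0.018]
contact_force: [-2.5, -8.1, 5.0]
grip_width: -0.0001
t 14.97 slide-rel-dial mm [  0.4 -37.9  52.1] F [-2.5 -8.1  5. ] grip -0.0001 j [0.28, 0.64, -0.43, 1.88, 0.52, 0.71, -0.75]
tool y angle in slide deg -92.0 tilt [ 0.046  0.064 -0.997]
dp cm [-0.05  0.02  0.21]
twist -0.035
time_s: 15.22
position: [0.5725, -0.05, 0.0522]
ee_rot: [0.041, 0.989, -0.139, 0.016]
contact_force: [-5.5, -13.7, 7.4]
grip_width: 0.0002
t 15.22 slide-rel-dial mm [  0.3 -36.6  52.2] F [ -5.5 -13.7   7.4] grip 0.0002 j [0.26, 0.65, -0.43, 1.87, 0.53, 0.72, -0.77]
tool y angle in slide deg -92.4 tilt [ 0.044  0.077 -0.996]
dp cm [-0.03  0.14  0.23]
twist -0.041
```

View pics/m12.png

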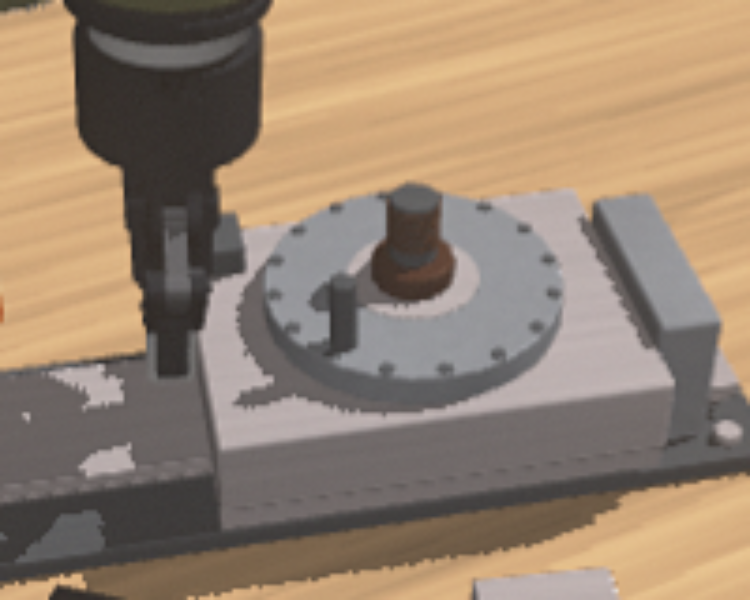

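```bash
python3 -m crank '[{"claw":0,"dp":[0,-0.7,0],"twist":0}]'
python3 -c "
from h import *
rep((0,-38.2,50),-90)"
```

```text
time_s: 15.4
position: [0.5723, -0.0501, 0.0523]
ee_rot: [0.046, 0.989, -0.141, 0.015]
contact_force: [-6.6, -17.3, 11.0]
grip_width: -0.0001
t 15.4 slide-rel-dial mm [  0.2 -36.7  52.3] F [ -6.6 -17.3  11. ] grip -0.0001 j [0.25, 0.65, -0.42, 1.87, 0.53, 0.73, -0.78]
tool y angle in slide deg -92.7 tilt [ 0.042  0.087 -0.995]
dp cm [-0.02  0.13  0.24]
twist -0.047
```

The force is rising (18.5 N horizontal) with no movement, so the carriage is home against the stop. I'll back off and lift.

```bash
python3 -m crank '[{"claw":0,"dp":[0,1.0,0],"twist":0},{"claw":0,"dp":[0,2.0,0],"twist":0},{"claw":0,"dp":[0,2,-1],"twist":0},{"claw":0,"dp":[0,2,-4],"twist":0},{"claw":0,"dp":[0,2,-5],"twist":0}]'
python3 -m crank '[{"claw":0,"dp":[0,5,-4],"twist":0},{"claw":0,"dp":[0,5,-3],"twist":0},{"claw":0,"dp":[0,6,0],"twist":0},{"claw":0,"dp":[0,6,0],"twist":0},{"claw":0,"dp":[0,0,0],"twist":0}]'
python3 - <<'E'
from h import *
rep()
a=grab_frame("scene")[:,:,::-1];b=grab_frame("top")[:,:,::-1]
cv2.imwrite("pics/m13.png",cv2.resize(a[130:320,190:450],(800,585)))
cv2.imwrite("pics/m14.png",cv2.resize(b[130:280,210:450],(800,500)))
E
```

```text
time_s: 16.02
position: [0.542, -0.13, 0.1587]
ee_rot: [0.045, 0.989, -0.141, 0.011]
contact_force: [0.5, -0.6, -0.4]
grip_width: -0.0003
time_s: 16.65
position: [0.4777, -0.3427, 0.2531]
ee_rot: [0.046, 0.989, -0.142, 0.016]
contact_force: [-0.3, 1.4, -0.5]
grip_width: 0.0
t 16.65 slide-rel-dial mm [ -22.5 -343.4  253.1] F [-0.3  1.4 -0.5] grip 0.0 j [0.88, 0.42, -0.52, 1.63, 0.32, 1.1, -0.02]
tool y angle in slide deg -92.7 tilt [ 0.045  0.087 -0.995]
```

View pics/m13.png

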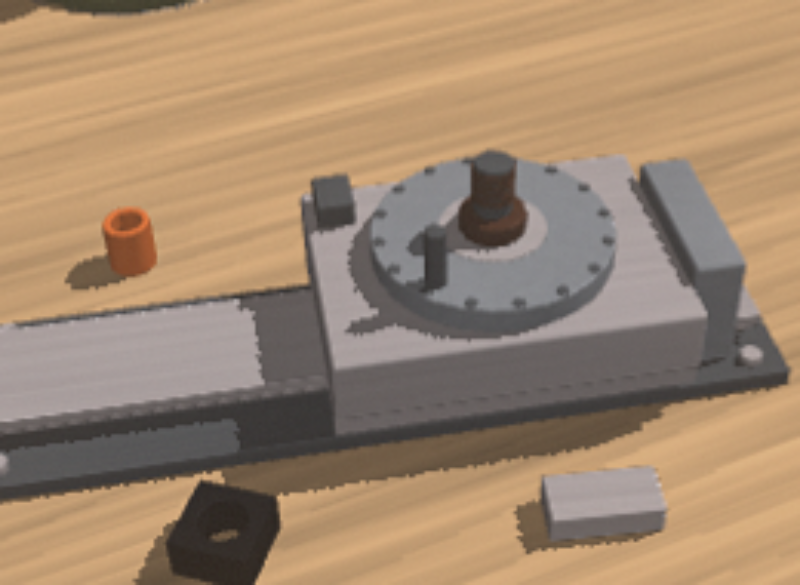

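View pics/m14.png

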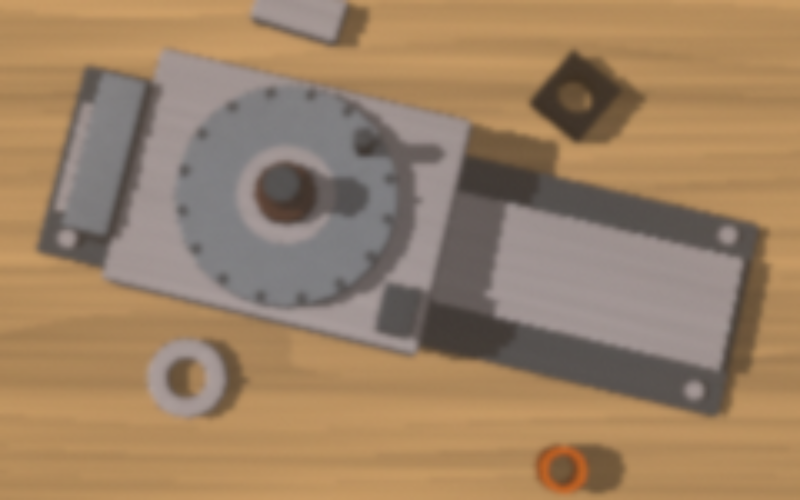

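Run:
```python
from h import *
t=lambda x,y:(209.85+x/3.333,129.85+y/3.333)
s=lambda x,y:(190+(x-1)/3.077,130+(y-1)/3.077)
b0=W2S(on("top",t(410,212),.135));b1=W2S(on("top",t(283,183),.135));print("top: bolt moved",(b1-b0)*1000)
d0=W2S(on("scene",(159.8+385/2.667,159.8+73/2.667),.135));d1=W2S(on("scene",s(494,161),.135));print("scene moved",(d1-d0)*1000)
pegang(t(366,135),"top",b1[1]);pegang(s(435,231),"scene",d1[1])
# carriage corners vs before
for a,b in(((280,76),(163,50)),((590,150),(470,123)),((535,384),(414,354)),((223,305),(105,279))): print((W2S(on("top",t(*b),.074))-W2S(on("top",t(*a),.074)))*1000)
print("far face edge y vs stop edge", W2S(on("top",t(163,50),.074))*1000,W2S(on("top",t(105,279),.074))*1000,W2S(on("top",t(148,84),.084))*1000,W2S(on("top",t(108,237),.084))*1000)
```

```text
top: bolt moved [-1.31043077 74.68691021  0.        ]
scene moved [ 0.90398179 75.51527687  0.        ]
peg r 0.056 deg -44.1 clicks 3.96
peg r 0.055 deg -45.3 clicks 4.01
[-1.54426002 75.1705551   0.        ]
[-1.33975194 75.72606968  0.        ]
[-0.22854576 75.46277342  0.        ]
[-2.153942   74.50182405  0.        ]
far face edge y vs stop edge [ 71.7326818 161.7932572  74.       ] [-75.8382917  159.42267529  74.        ] [ 46.6486012  163.18676305  84.        ] [-51.03308139 162.31796191  84.        ]
```

```bash
python3 -c "
from station import *
print(finish_job())"
```

```text
the job is handed in; nothing more can be done
None
```

The dial is turned clockwise by exactly four clicks, and after that the carriage was pushed home against the end stop. The job is handed in; the last check before it was at 16.65 s of the 64 s allowed.

- **Dial:** I pushed the peg with the shut fingertip at about 2–4 N and backed off once it snapped into the fourth rest. After the carriage push, the peg measured 3.96 clicks in the top view and 4.01 in the scene view.
- **Carriage:** I pushed on the end face with about 7–9 N until it stopped moving. The push then rose to 18.5 N horizontally (about 21 N in all) with no further movement. In the pictures it had moved about 75 mm, and its edge meets the stop's edge to within about 3 mm, which is as fine as I could measure.
- **Disagreement:** My first pose fit gave 73 mm of travel to the stop, about 2 mm less than the pictures showed. I relied on the force at the stop.
- **Rest of the scene:** The last pictures show the four loose parts where they were, and I saw no contact with the bolt. The gripper ended clear of everything.
- **Tool tilt:** The tool tilted by about 5° over the moves, which the interface gave no way to correct. I saw no effect from it on the result.

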